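# Gauge the tile cutter's foot block and present it hole-up

### The job

The aluminium foot block lying on the bench has a blind screw hole in one end only. Pick it up, find the hole by feel on the gauge's pin (the blank end will not go on) and slide the block on until the pin meets the bottom of the hole; then draw it off, turn it over and finish still holding it in the gripper, upright with the hole facing up, still, and about 20 cm above the bench with nothing else supporting it. Leave the stack of tiles and the short offcut where they are.

Things in the scene. Friction and masses are not known exactly. Their poses are not given: they have to be found in the camera images.
- block_center (a point): the centre of the loose foot block: a plain square aluminium bar, 36 x 36 mm in section and 76 mm long, about 0.24 kg, lying on one long side (this point starts 18 mm above the bench). Its x axis runs along the bar towards the end with the hole, so x points up when the block is held hole-up; y and z are square to the side faces. The hole is round, 19 mm wide, 24 mm deep, on the bar's axis, with its edge chamfered; the other end is blank
- block_hole (a point): the mouth of the block's blind hole: centre of the holed end face, 38 mm from the block's centre along its x axis; axes as the block's
- gauge: the hole gauge, screwed down: a grey post 36 mm thick, 44 mm wide and 85 mm high on a dark foot plate (90 x 60 x 12 mm, lying mostly behind the post, its front edge level with the post's face), with one level steel pin sticking out of the post's face. Origin on the bench below the post; x points out along the pin, z up. The post's face is 20 mm and the pin's tip 50 mm from the origin along x
- pin_tip (a point): the tip of the gauge's pin: pin 10 mm in diameter, 30 mm long, level, 60 mm above the bench; x points outward along the pin, away from the post. With the pin at the hole's bottom the hole's mouth is 24 mm behind this point, 6 mm short of the post
- tiles: bystander, loose: stack of three 100 x 100 mm tiles, 24 mm high; origin on its underside
- offcut: bystander, loose: short solid aluminium offcut of the same 36 x 36 mm bar, only 40 mm tall, standing, no hole; the bench between it and the tiles further out is free, room to lay the block down; origin on its underside
Not all that is in view belongs to the job. What is shaped like the part that bears block_center but blue or turquoise is not meant.

How it is judged (in metres and radians):
On the way:
1. the block is on the gauge's pin with the pin at the bottom of the hole (x of block_hole in the frame of pin_tip between -0.03 and -0.02 m and y of block_hole in the frame of pin_tip between -0.007 and 0.007 m and z of block_hole in the frame of pin_tip between -0.007 and 0.007 m and angle between the x axis of block_hole and the x axis of pin_tip, either way round below 0.3 rad), for 0.1 s.
At the end, for the whole second after the job is handed in: the gripper holds the block still, hole up within 15 degrees of vertical, its centre at least 15 cm above the bench (and under 70 cm), not touching the gauge (angle between block_center's own x axis and vertical below 0.26 rad and height (world z) of block_center between 0.15 and 0.7 m and contact force between block and the fingers above 1 N and contact force between block and gauge below 0.1 N and linear speed of block below 0.03 m/s and angular speed of block below 0.3 rad/s); the arm keeps its last pose, push and grip.
It fails at once if the tiles or the offcut are moved by more than 30 mm (distance of any of tiles, offcut from where it was at the start of the episode above 0.03 m).
It also fails if it takes over 72 s, if anything falls off the work surface, if the arm or the gripper's body presses on something with over 40 N, if the wrist force passes 120 N, or if a joint passes its speed limit or range.

### The arm

A 6-joint arm with a two-finger parallel gripper is mounted at the origin on the work surface. World frame = base frame: x ahead of the robot, y to its left, z up, the work surface at z = 0. Lengths are in m, angles in degrees, forces in N, time in s.
With the tool pointing down it reaches from about 0.3 to 0.85 m from the base axis. Payload 4.2 kg.
Tool frame: the origin (TCP) lies midway between the tips of the shut fingers; the grasp point (between the pads) lies arm.grasp_offset behind it (arm.grasp_offset is the distance from the TCP to the grasp point, in m); z points along the fingers, y is the line along which they close (so a half turn about z gives the same grasp; the last joint's range is limited). The gripper opens to 91 mm and grips with 3 to 60 N. Pads are 32 mm wide; open, the fingers measure 118 mm over their backs; the gripper's body (76 mm by 178 mm) begins 60 mm behind the grasp point.
Start: joints at [72.479, 18.312, 89.639, -0, 72.044, -1.146], TCP at [0.162, 0.552, 0.214] pointing down, gripper open.
Joint ranges: [-177.97, 177.97], [-48.28, 115.42], [12.27, 149.76], [-77.06, 257.06], [2.81, 150.46], [-146.56, 146.56]. Speed limits (degrees/s): [147.25, 147.25, 180, 180, 180, 180].

### API

Orientations are given as [roll, pitch, yaw] about the fixed x, y, z axes, in that order (R = Rz(yaw) Ry(pitch) Rx(roll)).
In Python, from station import arm, capture, camera_model, job gives the robot as it stands.
- The arm moves only by the tool carry_out, never from a script. Its argument "increments" is a list that holds one entry, the list of rows, each a list of 5 numbers: the gripper's target within -1 to 1 (fully open at 1, half-way at 0, shut at -1), then the shift along the tool's x, y, z in cm, then the turn about the tool's z in rad. In form: [[[grip, x, y, z, turn], ...]]. A call has 1 to 10 rows; each row shifts and turns the commanded pose from where the row before left it, along the tool's axes as they then stand; what a row does not reach is not made up. A row lasts 1/10 s, in which the tool goes at most 50 mm and 8.59 degrees, less where a joint would pass 70% of its speed; a pose out of reach is approached as far as the arm can. A call with a gripper value outside its range is refused whole. The fingers move at their own pace and stop on an object; the grip force is fixed at half the most. Time passes only in rows, so rows that do not move let the fingers close. It gives the time, the measured TCP pose, the force, the opening and the grip force at its end, in the units of the state.
- arm.get_obs(): the state, without advancing time (a new reading comes with each control period).
- capture(name): name is "scene" or "top" or "wrist"; returns the picture (480x640x3 uint8, red, green, blue); there is no depth.
- camera_model(name): a dict with "vertical_fov" (degrees; the focal length in pixels is half the picture's height over the tangent of half this angle, whatever the lens; pixels are square), "cx", "cy" (the principal point, pixels), "distortion" ([k1, k2, p1, p2, k3] as OpenCV has them; the pictures are not rectified), "pose" (4x4, takes a point from camera to world coordinates); the wrist camera has in their place "tool_from_camera" (4x4, takes a point from camera to tool coordinates, whose origin is the TCP and whose axes are the flange's). Camera axes: x right, y down, z forward; pixel columns grow to the right and rows downward; lengths in m; the calibration is good to about 2 mm. A picture is of the moment at which its call begins: read the wrist's pose just before it. camera_model takes no time and is no camera call.
- job.job_done(): hands the job in; it is judged then, once.
The state is a dict: "clock": time; "q": joint angles; "qd": joint speeds; "effort": joint torques, N m; "eef_pos": TCP position; "eef_rot": TCP orientation; "contact_force": force on the tool from outside, world axes, zero at the start; "torque": the same for the moment, N m; "opening": opening from 0.0 (shut) to 1.0 (fully open); "grip_force": force on a finger pad.
Only numpy, scipy, OpenCV 4.12 (cv2) and the standard library are available. Lean on these libraries where they do the work, as an engineer would, in place of code of your own. Each camera call takes 0.05 s, during which the arm holds its last target. There are 200 camera calls.

## Working session

There is one attempt and no reset: what is moved stays moved. The work goes in short steps, Python scripts to look and compute and a tool call to move; the robot and the scene stay as the last step left them, time stands still between calls to the robot, and variables do not carry over. Pictures are saved under pics/ and viewed, at most 10 in all, crops included, and the job is handed in when it is done.

Besides the shell and the picture viewer there is one more tool, called after "Call:" as name(argument=value, ...), one argument or row to a line, values as JSON. carry_out: Moves the arm, as the interface text tells. Its arguments: {"type":"object","properties":{"increments":{"type":"array"}},"required":["increments"]}

```bash
mkdir -p pics; ls; python3 - <<'E'
from station import arm,capture,camera_model
import cv2
print(arm.get_obs(), arm.grasp_offset)
for n in("scene","top","wrist"):
    im=capture(n); cv2.imwrite(f"pics/{n}0.png",im[:,:,::-1]); print(n,camera_model(n))
E
```

```text
pics
{'clock': 0.0, 'q': array([ 7.24806987e+01,  1.83520280e+01,  8.97071302e+01, -9.89600092e-04,
        7.20435637e+01, -1.14859591e+00]), 'qd': array([ 0.04850781,  0.0245033 , -0.04567706, -0.03371201, -0.00486794,
        0.08246858]), 'effort': array([-2.43325470e-03, -4.12443209e+01, -2.31972849e+01,  7.23168603e-02,
        4.58345760e-02, -1.32565829e-04]), 'eef_pos': array([0.16194092, 0.55119256, 0.2131115 ]), 'eef_rot': array([-1.7989728e+02, -1.1184427e-03,  1.6362960e+02]), 'contact_force': array([0.10221463, 1.03275567, 0.05502232]), 'torque': array([-0.01837502,  0.00192923,  0.00476722]), 'grip_force': 0.0, 'opening': 1.000157367361713} 0.0188
scene {'vertical_fov': 56.90099166364733, 'cx': 312.615663306619, 'cy': 238.5045144963101, 'distortion': array([-0.07929862,  0.        ,  0.        ,  0.        ,  0.        ]), 'pose': array([[-0.23856673,  0.84356434, -0.48112901,  0.91427007],
       [ 0.97109607,  0.21111977, -0.11135913,  0.08700929],
       [ 0.00763726, -0.49378908, -0.86954817,  0.71561928],
       [ 0.        ,  0.        ,  0.        ,  1.        ]
[... 274 characters left out ...]
.18337704,  0.03882303, -0.01802865],
       [-0.00146838, -0.19958618, -0.97987918,  0.79957396],
       [ 0.        ,  0.        ,  0.        ,  1.        ]])}
wrist {'vertical_fov': 66.69843625742693, 'cx': 324.41173946302837, 'cy': 234.10767491176563, 'distortion': array([0.00108134, 0.        , 0.        , 0.        , 0.        ]), 'tool_from_camera': array([[-3.90267861e-04, -9.58488954e-01, -2.85129397e-01,
         8.12670450e-02],
       [ 9.99999892e-01, -3.02005831e-04, -3.53518671e-04,
         7.83610367e-04],
       [ 2.52733001e-04, -2.85129504e-01,  9.58488968e-01,
        -1.71265270e-01],
       [ 0.00000000e+00,  0.00000000e+00,  0.00000000e+00,
         1.00000000e+00]])}
```

View pics/top0.png

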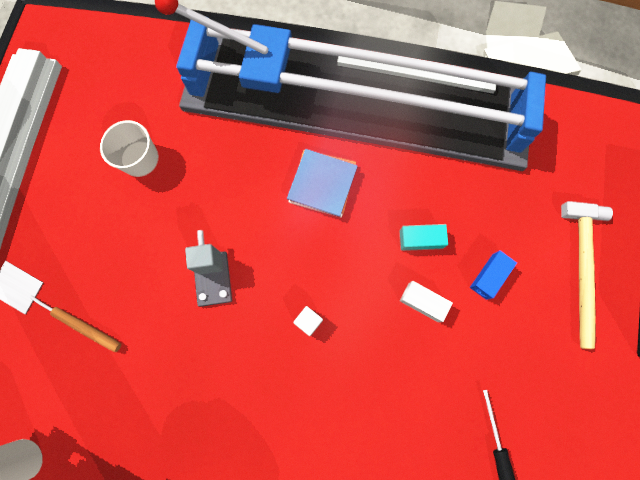

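View pics/scene0.png

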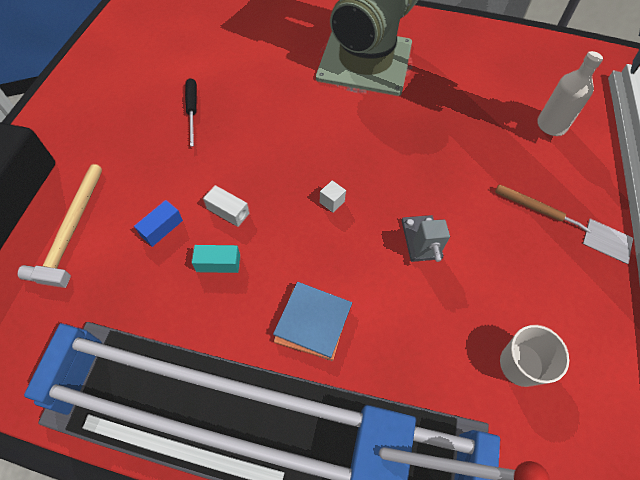

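```bash
cat > h.py <<'E'
import numpy as np, cv2
from station import arm,capture,camera_model
from scipy.spatial.transform import Rotation as R
def tool():
    o=arm.get_obs(); T=np.eye(4); T[:3,:3]=R.from_euler('xyz',o['eef_rot'],degrees=True).as_matrix(); T[:3,3]=o['eef_pos']; return T
def model(n,T=None):
    m=camera_model(n); f=240/np.tan(np.radians(m['vertical_fov']/2))
    K=np.array([[f,0,m['cx']],[0,f,m['cy']],[0,0,1]])
    return K,m['distortion'],(m['pose'] if 'pose' in m else T@m['tool_from_camera'])
def p2w(M,uv,z):
    K,d,P=M; uv=np.array(uv,float).reshape(-1,1,2)
    r=cv2.undistortPoints(uv,K,d).reshape(-1,2); r=np.c_[r,np.ones(len(r))]@P[:3,:3].T
    return P[:3,3]+r*((z-P[2,3])/r[:,2])[:,None]
def w2p(M,X):
    K,d,P=M; Q=np.linalg.inv(P); return cv2.projectPoints(np.array(X,float).reshape(-1,3),cv2.Rodrigues(Q[:3,:3])[0],Q[:3,3],K,d)[0].reshape(-1,2)
E
python3 - <<'E'
from h import *
s=cv2.imread('pics/scene0.png'); t=cv2.imread('pics/top0.png')
z=lambda a:cv2.resize(a,(400,300),interpolation=cv2.INTER_CUBIC)
cv2.imwrite('pics/crop.png',np.vstack([np.hstack([z(s[175:235,185:265]),z(s[200:275,370:470])]),np.hstack([z(t[270:330,387:467]),z(t[225:315,160:280])])]))
T=tool(); M=model('top')
print('block',p2w(M,[[426,299]],.036)); print('pin',p2w(M,[[200,232],[203,250]],.06)); print('off',p2w(M,[308,320],.04)); print('tiles',p2w(M,[323,182],.024))
E
```

```text
block [[ 0.50218753 -0.1765069   0.036     ]]
pin [[0.53905283 0.2155214  0.06      ]
 [0.51023578 0.20320593 0.06      ]]
off [[0.43148847 0.0107133  0.04      ]]
tiles [[0.67533677 0.03204662 0.024     ]]
```

View pics/crop.png

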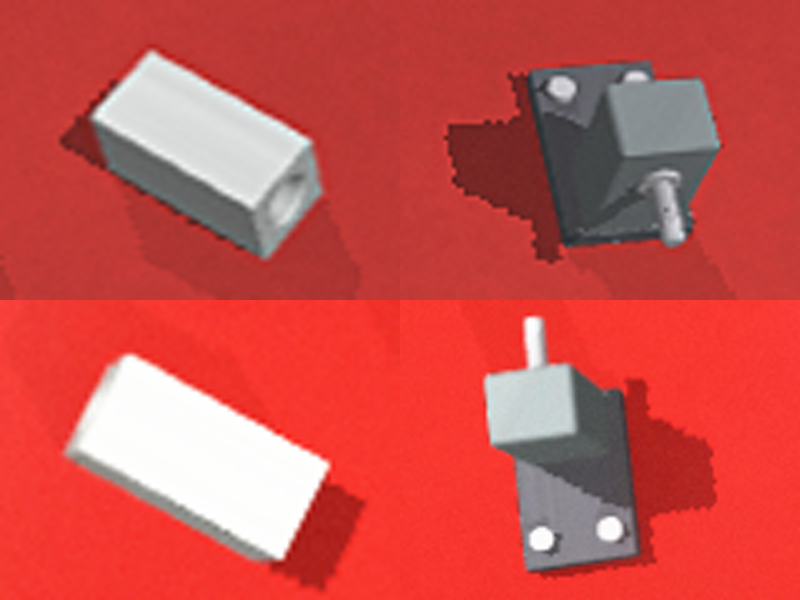

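```bash
cat > fit.py <<'E'
from h import *
from scipy.optimize import minimize
def box(x0,x1,y0,y1,z0,z1): return np.array([[x,y,z] for x in(x0,x1) for y in(y0,y1) for z in(z0,z1)],float)
BLOCK=[box(-.038,.038,-.018,.018,0,.036)]
GAUGE=[box(-.016,.020,-.022,.022,0,.085),box(-.07,.02,-.03,.03,0,.012),box(.02,.05,-.005,.005,.055,.065)]
def mask(im,c,r):
    h=cv2.cvtColor(im,cv2.COLOR_BGR2HSV); m=((h[...,1]<130)).astype(np.uint8)
    k=np.zeros_like(m); cv2.circle(k,tuple(int(v) for v in c),r,1,-1); return m*k
def render(M,boxes,p,S=4):
    c,s=np.cos(p[2]),np.sin(p[2]); Rz=np.array([[c,-s,0],[s,c,0],[0,0,1]]); im=np.zeros((480*S,640*S),np.uint8)
    for b in boxes:
        q=w2p(M,b@Rz.T+[p[0],p[1],0]); q=(q+.5)*S-.5
        cv2.fillConvexPoly(im,cv2.convexHull(np.round(q*16).astype(np.int32)),255,shift=4)
    return cv2.resize(im,(640,480),interpolation=cv2.INTER_AREA)/255.
def fit(views,boxes,p0):
    f=lambda p:sum(np.abs(render(M,boxes,p)-m).sum()/m.sum() for M,m in views)
    p0=np.array(p0,float); best=None
    for it in range(3):
        r=minimize(f,p0,method='Nelder-Mead',options=dict(initial_simplex=p0+np.array([[0,0,0],[.008,0,0],[0,.008,0],[0,0,.12]]),xatol=1e-5,fatol=1e-4)); p0=r.x
    return r.x,r.fun
E
python3 - <<'E'
from fit import *
s=cv2.imread('pics/scene0.png'); t=cv2.imread('pics/top0.png'); Ms,Mt=model('scene'),model('top')
for nm,B,p0,ct,cs,r in (('block',BLOCK,[.5,-.177,.9],(427,301),(226,205),32),('gauge',GAUGE,[.49,.197,.4],(208,267),(425,239),48)):
    vt,vs=(Mt,mask(t,ct,r)),(Ms,mask(s,cs,r))
    for v in ([vt],[vs],[vt,vs]): print(nm,fit(v,B,p0))
E
```

```text
block (array([ 0.50004418, -0.17946567,  1.25033509]), np.float64(0.02912317155625917))
block (array([ 0.49832564, -0.17862966,  1.25127876]), np.float64(0.03187810486773044))
block (array([ 0.49946533, -0.17908656,  1.2541821 ]), np.float64(0.10280840295260135))
gauge (array([0.49462611, 0.20033107, 0.33884165]), np.float64(0.06286611245571573))
gauge (array([0.49416907, 0.19955782, 0.30510173]), np.float64(0.053094224114985364))
gauge (array([0.49443864, 0.20001326, 0.32229451]), np.float64(0.12258982199635615))
```

Call:
carry_out(
  increments=[
    [[1,0,0,0,0.1],[1,0,0,0,0.1],[1,0,0,0,0.1],[1,0,0,0,0.1],[1,0,0,0,0.1],[1,0,0,0,0.1],[1,0,0,0,0.1],[1,0,0,0,0.1],[1,0,0,0,0.1],[1,0,0,0,0.1]],
  ],
)

```text
clock: 1.15
eef_pos: [0.162, 0.5515, 0.2136]
eef_rot: [-180.0, 0.0, 106.1]
contact_force: [0.6, 0.0, -0.2]
opening: 1.0
grip_force: 0.0
```

Call:
carry_out(
  increments=[
    [[1,0,0,0,0.1],[1,0,0,0,0.1],[1,0,0,0,0.1],[1,0,0,0,0.1],[1,0,0,0,0.1],[1,0,0,0,0.1],[1,-3,2.7,0,0],[1,-3,2.7,0,0],[1,-3,2.7,0,0],[1,-3,2.7,0,0]],
  ],
)

```text
clock: 2.15
eef_pos: [0.2278, 0.4026, 0.2137]
eef_rot: [180.0, 0.0, 72.0]
contact_force: [1.5, 0.2, 0.4]
opening: 0.998
grip_force: 0.0
```

Call:
carry_out(
  increments=[
    [[1,-3,2.7,0,0],[1,-3,2.7,0,0],[1,-3,2.7,0,0],[1,-3,2.7,0,0],[1,-3,2.7,0,0],[1,-3,2.7,0,0],[1,-3,2.7,0,0],[1,-3,2.7,0,0],[1,-3,2.7,0,0],[1,-3,2.7,0,0]],
  ],
)

```text
clock: 3.15
eef_pos: [0.3916, 0.0336, 0.2139]
eef_rot: [180.0, -0.0, 71.9]
contact_force: [-0.0, -0.2, 0.1]
opening: 1.0
grip_force: 0.0
```

Call:
carry_out(
  increments=[
    [[1,-3,2.7,0,0],[1,-3,2.7,0,0],[1,-3,2.7,0,0],[1,-3,2.7,0,0],[1,-3,2.7,0,0],[1,-3,2.7,0,0],[1,0,0,0,0],[1,0,0,0,0]],
  ],
)

```text
clock: 3.95
eef_pos: [0.4893, -0.1863, 0.2132]
eef_rot: [-179.9, -0.0, 71.9]
contact_force: [-0.0, -0.1, 0.0]
opening: 0.999
grip_force: 0.0
```

```bash
python3 - <<'E'
from fit import *
T=tool(); o=arm.get_obs(); print(o['clock'],o['eef_pos'],o['eef_rot'],o['q'])
im=capture('wrist')[:,:,::-1].copy(); cv2.imwrite('pics/w1.png',im); M=model('wrist',T)
c=w2p(M,[.4995,-.179,.018])[0]; print(c)
m=mask(im,c,110); print(m.sum()); p,f=fit([(M,m)],BLOCK,[.4995,-.179,1.254]); print(p,f)
cv2.imwrite('pics/w1m.png',np.hstack([im[::1],]) if 0 else cv2.addWeighted(im,.6,cv2.merge([m*255]*3),.4,0))
E
```

```text
3.95 [ 0.48926127 -0.18634484  0.2132333 ] [-1.79892396e+02 -3.82775227e-02  7.18604332e+01] [-2.21286490e+01  1.37626630e+01  9.62241588e+01  3.26438152e-02
  7.01231875e+01 -4.00024647e+00]
[332.47755392 198.85948901]
3264
[ 0.49971314 -0.17739632  1.2455352 ] 0.07536284121491735
```

View pics/w1m.png

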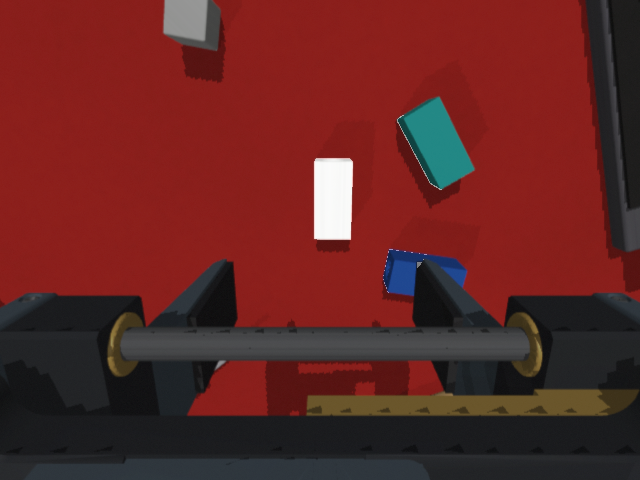

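Call:
carry_out(
  increments=[
    [[0.5,-0.3,0.7,2,0],[0.5,0,0,4,0],[0.5,0,0,4,0],[0.5,0,0,4,0],[0.5,0,0,3,0],[0.5,0,0,2,0],[0.5,0,0,1,0],[0.5,0,0,0.6,0],[0.5,0,0,0.3,0],[0.5,0,0,0,0]],
  ],
)

```text
clock: 5.0
eef_pos: [0.4958, -0.191, 0.0056]
eef_rot: [179.9, -0.0, 72.0]
contact_force: [-0.6, -0.3, 0.5]
opening: 0.751
grip_force: 0.0
```

Call:
carry_out(
  increments=[
    [[-1,0,0,0,0],[-1,0,0,0,0],[-1,0,0,0,0],[-1,0,0,0,0],[-1,0,0,0,0],[-1,0,0,0,0],[-1,0,0,0,0],[-1,0,0,0,0]],
  ],
)

```text
clock: 5.8
eef_pos: [0.4955, -0.1912, 0.0051]
eef_rot: [180.0, 0.0, 72.0]
contact_force: [-0.7, -1.5, 2.5]
opening: 0.395
grip_force: 30.0
```

Call:
carry_out(
  increments=[
    [[-1,0,0,-1,0],[-1,0,0,-2,0],[-1,0,0,-3,0],[-1,0,0,-3,0],[-1,0,0,-3,0],[-1,0,0,-2,0],[-1,0,0,-1,0],[-1,0,0,0,-0.1],[-1,0,0,0,-0.1],[-1,0,0,0,-0.1]],
  ],
)

```text
clock: 6.8
eef_pos: [0.4946, -0.1908, 0.1542]
eef_rot: [-179.9, -0.0, 89.4]
contact_force: [1.6, -0.3, -1.9]
opening: 0.398
grip_force: 30.0
```

Call:
carry_out(
  increments=[
    [[-1,0,0,0,-0.1],[-1,0,0,0,-0.1],[-1,0,0,0,-0.1],[-1,0,0,0,-0.1],[-1,0,0,0,-0.1],[-1,0,0,0,-0.1],[-1,0,0,0,-0.1],[-1,0,0,0,-0.1],[-1,0,0,0,-0.1],[-1,0,0,0,-0.1]],
  ],
)

```text
clock: 7.8
eef_pos: [0.4946, -0.1908, 0.154]
eef_rot: [-180.0, -0.1, 146.7]
contact_force: [0.2, 0.2, -1.3]
opening: 0.391
grip_force: 30.0
```

Call:
carry_out(
  increments=[
    [[-1,0,0,0,-0.1],[-1,0,0,0,-0.1],[-1,0,0,0,-0.1],[-1,0,0,0,-0.1],[-1,0,0,0,-0.1],[-1,0,0,0,-0.1],[-1,0,0,0,-0.1],[-1,0,0,0,-0.1],[-1,0,0,0,-0.1],[-1,0,0,0,0]],
  ],
)

```text
clock: 8.8
eef_pos: [0.4947, -0.1908, 0.1541]
eef_rot: [179.9, -0.1, -162.0]
contact_force: [-0.4, -0.0, -1.7]
opening: 0.393
grip_force: 29.9
```

```bash
python3 - <<'E'
from fit import *
T=tool(); o=arm.get_obs(); print(o['clock'],o['eef_pos'],o['eef_rot'],o['q'],o['contact_force'])
g=np.array([.4944,.2000]);a=np.radians(18.46);u=np.array([np.cos(a),np.sin(a)])
t=np.r_[g+u*.117,.0472]; print('target',t,'tool delta cm',100*T[:3,:3].T@(t-T[:3,3]))
Mt,Ms=model('top'),model('scene')
for z in(0,.05,.08,.1,.12): print(z,p2w(Mt,[126,148],z),p2w(Ms,[536,355],z))
im=capture('wrist')[:,:,::-1]; im2=capture('scene')[:,:,::-1]
c=w2p(Ms,T[:3,3])[0].astype(int); x,y=max(c[0]-80,0),max(c[1]-60,0)
cv2.imwrite('pics/c2.png',np.hstack([cv2.resize(im,(400,300)),cv2.resize(im2[y:y+120,x:x+160],(400,300))]))
E
```

```text
8.8 [ 0.4947499  -0.1908219   0.15412865] [ 1.79919300e+02 -8.13150966e-02 -1.62011314e+02] [-2.23396094e+01  1.70408438e+01  1.00687470e+02  1.00405898e-02
  6.23859031e+01 -1.30332901e+02] [-0.37133586 -0.03945495 -1.7181566 ]
target [0.60537976 0.23704718 0.0472    ] tool delta cm [-23.75119698  37.26375445  10.71166329]
0 [[0.68234334 0.41632635 0.        ]] [[0.64440997 0.40869476 0.        ]]
0.05 [[0.66549123 0.3891647  0.05      ]] [[0.66326498 0.38621874 0.05      ]]
0.08 [[0.65537996 0.37286771 0.08      ]] [[0.67457798 0.37273313 0.08      ]]
0.1 [[0.64863912 0.36200305 0.1       ]] [[0.68211998 0.36374272 0.1       ]]
0.12 [[0.64189828 0.35113839 0.12      ]] [[0.68966198 0.35475231 0.12      ]]
```

View pics/c2.png

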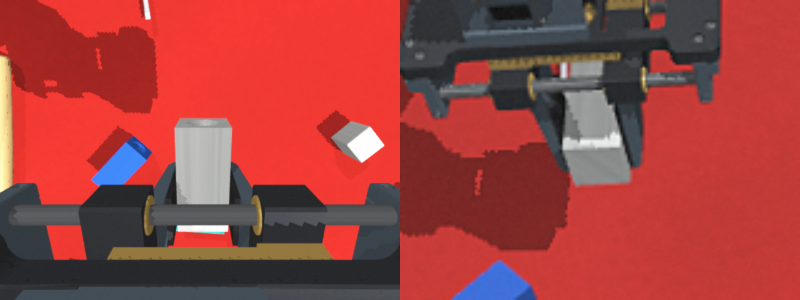

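Call:
carry_out(
  increments=[
    [[-1,-1.8,2.8,0,0],[-1,-1.8,2.8,0,0],[-1,-1.8,2.8,0,0],[-1,-1.8,2.8,0,0],[-1,-1.8,2.8,0,0],[-1,-1.8,2.8,0,0],[-1,-1.8,2.8,0,0],[-1,-1.8,2.8,0,0],[-1,-1.8,2.8,0,0],[-1,-1.8,2.8,0,0]],
  ],
)

```text
clock: 9.9
eef_pos: [0.58, 0.1322, 0.1546]
eef_rot: [180.0, -0.0, -162.1]
contact_force: [0.0, -0.9, -2.1]
opening: 0.396
grip_force: 29.9
```

Call:
carry_out(
  increments=[
    [[-1,-1.8,2.8,0,0],[-1,-1.8,2.8,0,0],[-1,-1.8,2.8,0,0],[-1,0,0.9,2,-0.008],[-1,0,0,3,0],[-1,0,0,3,0],[-1,0,0,2,0],[-1,0,0,0,0],[-1,0,0,0,0]],
  ],
)

```text
clock: 10.8
eef_pos: [0.6028, 0.236, 0.055]
eef_rot: [180.0, -0.0, -161.6]
contact_force: [0.9, 0.3, -2.0]
opening: 0.395
grip_force: 30.0
```

```bash
cat > chk.py <<'E'
from fit import *
T=tool(); o=arm.get_obs(); print(o['clock'],o['eef_pos'],o['eef_rot'],o['contact_force'])
M=model('wrist',T)
im=capture('wrist')[:,:,::-1].copy(); cv2.imwrite('pics/w3.png',im)
for p in(-6,-3,0,3,6):
    c=np.cos(np.radians(p));s=np.sin(np.radians(p))
    pts=[]
    for x,z in((.052,-.012),(.052,.024)):   # relative to grasp, tool x,z ; p>0 : hole droops
        pts.append([x*c-z*s,0,x*s+z*c-.0188])
    print(p,w2p(M,(T[:3,:3]@np.array(pts).T).T+T[:3,3]).round(1).tolist())
g=np.array([.4944,.2000]);a=np.radians(18.46);u=np.array([np.cos(a),np.sin(a)])
print('pin proj',w2p(M,[np.r_[g+u*d,.06] for d in(.02,.05)]).round(1).tolist())
d=T[:2,3]-g; print('gauge xy mm',1000*d@u,1000*(u[0]*d[1]-u[1]*d[0]))
cv2.imwrite('pics/w3c.png',cv2.resize(im[0:360,160:480],(712,800))[0:600])
E
python3 chk.py
```

```text
10.8 [0.60280874 0.23599652 0.05501573] [ 1.79997397e+02 -1.42300250e-02 -1.61589729e+02] [ 0.88560186  0.32927778 -1.97149196]
-6 [[322.3, 209.1], [322.7, 184.6]]
-3 [[322.3, 205.5], [322.7, 185.8]]
0 [[322.3, 202.3], [322.8, 187.4]]
3 [[322.4, 199.5], [322.8, 189.2]]
6 [[322.4, 197.2], [322.8, 191.2]]
pin proj [[322.7, 92.7], [322.9, 164.0]]
gauge xy mm 114.22859421831676 -0.18249763944794273
```

View pics/w3c.png

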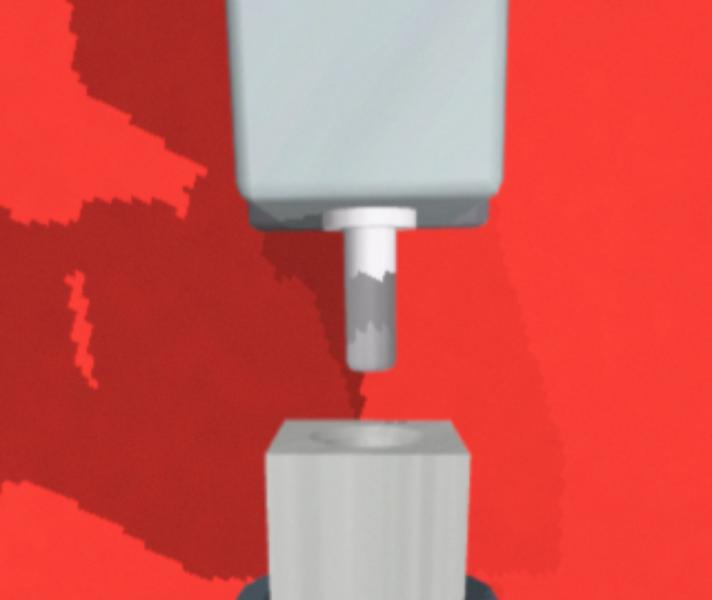

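Call:
carry_out(
  increments=[
    [[-1,0,0.05,0.5,0],[-1,0,0,0.3,0],[-1,0,0,0,0],[-1,0.4,0,0,0],[-1,0.4,0,0,0],[-1,0.4,0,0,0],[-1,0.4,0,0,0],[-1,0.4,0,0,0],[-1,0.4,0,0,0],[-1,0,0,0,0]],
  ],
)

```text
clock: 11.85
eef_pos: [0.579, 0.2286, 0.047]
eef_rot: [180.0, -0.0, -161.5]
contact_force: [-0.2, 0.0, -2.1]
opening: 0.391
grip_force: 29.9
```

Call:
carry_out(
  increments=[
    [[-1,0.3,0,0,0],[-1,0.3,0,0,0],[-1,0.3,0,0,0],[-1,0.1,0,0,0],[-1,0.1,0,0,0],[-1,0,0,0,0]],
  ],
)

```text
clock: 12.45
eef_pos: [0.5692, 0.2253, 0.047]
eef_rot: [180.0, 0.0, -161.5]
contact_force: [-0.0, 0.6, -1.3]
opening: 0.395
grip_force: 29.9
```

```bash
python3 chk.py
```

```text
12.45 [0.56921961 0.22532943 0.04697922] [ 1.79995679e+02  3.74247260e-03 -1.61541070e+02] [-0.03201527  0.55615809 -1.32425445]
-6 [[322.3, 209.1], [322.7, 184.6]]
-3 [[322.3, 205.5], [322.7, 185.8]]
0 [[322.3, 202.3], [322.8, 187.4]]
3 [[322.4, 199.5], [322.8, 189.2]]
6 [[322.4, 197.2], [322.8, 191.2]]
pin proj [[321.8, 178.1], [321.9, 244.0]]
gauge xy mm 78.9901400965575 0.33503335296032954
```

Call:
carry_out(
  increments=[
    [[-1,0.1,0,0,0],[-1,0.1,0,0,0],[-1,0,0,0,0]],
  ],
)

```text
clock: 12.8
eef_pos: [0.5686, 0.2251, 0.0472]
eef_rot: [180.0, 0.2, -161.5]
contact_force: [3.3, 0.7, -4.1]
opening: 0.393
grip_force: 29.9
```

Call:
carry_out(
  increments=[
    [[-1,0.1,0,0,0],[-1,0,0,0,0]],
  ],
)

```text
clock: 13.0
eef_pos: [0.5686, 0.2251, 0.0473]
eef_rot: [180.0, 0.3, -161.5]
contact_force: [5.7, 1.4, -5.0]
opening: 0.392
grip_force: 29.9
```

Call:
carry_out(
  increments=[
    [[-1,0.1,0,0,0],[-1,0,0,0,0]],
  ],
)

```text
clock: 13.2
eef_pos: [0.5686, 0.2251, 0.0475]
eef_rot: [180.0, 0.4, -161.5]
contact_force: [8.0, 3.1, -5.7]
opening: 0.393
grip_force: 29.9
```

Call:
carry_out(
  increments=[
    [[-1,-0.4,0,0,0],[-1,-0.7,0,0,0],[-1,-1,0,0,0],[-1,-1,0,0,0],[-1,-1,0,0,0],[-1,-0.8,0,0,0],[-1,0,0,-2,0],[-1,0,0,-3,0],[-1,0,0,-3,0],[-1,0,0,-2,0]],
  ],
)

```text
clock: 14.2
eef_pos: [0.6131, 0.24, 0.1493]
eef_rot: [180.0, 0.2, -161.5]
contact_force: [0.3, -0.3, -2.0]
opening: 0.391
grip_force: 30.0
```

Call:
carry_out(
  increments=[
    [[-1,0,0,0,0.1],[-1,0,0,0,0.1],[-1,0,0,0,0.1],[-1,0,0,0,0.1],[-1,0,0,0,0.1],[-1,0,0,0,0.1],[-1,0,0,0,0.1],[-1,0,0,0,0.1],[-1,0,0,0,0.1],[-1,0,0,0,0.1]],
  ],
)

```text
clock: 15.2
eef_pos: [0.6121, 0.2396, 0.1468]
eef_rot: [-180.0, -0.0, 140.9]
contact_force: [0.6, -0.6, -1.5]
opening: 0.394
grip_force: 29.9
```

Call:
carry_out(
  increments=[
    [[-1,0,0,0,0.1],[-1,0,0,0,0.1],[-1,0,0,0,0.1],[-1,0,0,0,0.1],[-1,0,0,0,0.1],[-1,0,0,0,0.071],[-1,0,0,0,0]],
  ],
)

```text
clock: 15.9
eef_pos: [0.6122, 0.2396, 0.1468]
eef_rot: [-180.0, 0.0, 108.5]
contact_force: [0.3, -0.7, -1.4]
opening: 0.394
grip_force: 30.0
```

```bash
python3 - <<'E'
from h import *
T=tool(); o=arm.get_obs(); print(o['clock'],o['eef_pos'],o['eef_rot'],o['q'],o['contact_force'])
t=np.array([.531,.096,.006]); print('tool delta cm',100*T[:3,:3].T@(t-T[:3,3]))
E
```

```text
15.9 [0.61216822 0.23959736 0.14679485] [-1.79974232e+02  2.45682673e-04  1.08455334e+02] [2.03722756e+01 2.82438708e+01 8.36966451e+01 6.64440315e-04
 6.80852464e+01 1.91669393e+00] [ 0.30043275 -0.65307072 -1.39080173]
tool delta cm [-11.05166097 -12.23883975  14.08503827]
```

Call:
carry_out(
  increments=[
    [[-1,-2.2,-2.5,0,0],[-1,-2.2,-2.5,0,0],[-1,-2.2,-2.5,0,0],[-1,-2.2,-2.4,0,0],[-1,-2.2,-2.4,3,0],[-1,0,0,4,0],[-1,0,0,4,0],[-1,0,0,2,0],[-1,0,0,0.8,0],[-1,0,0,0.3,0]],
  ],
)

```text
clock: 16.9
eef_pos: [0.5303, 0.0964, 0.0055]
eef_rot: [-180.0, -0.0, 108.5]
contact_force: [0.0, 0.4, -1.2]
opening: 0.393
grip_force: 30.0
```

Call:
carry_out(
  increments=[
    [[-1,0,0,0,0],[0.3,0,0,0,0],[0.3,0,0,0,0],[0.3,0,0,0,0],[0.3,1.0,0,0.35,0],[0.3,0,0,0,0],[-1,0,0,0,0],[-1,0,0,0,0],[-1,0,0,0,0],[-1,0,0,0,0]],
  ],
)

```text
clock: 17.9
eef_pos: [0.5272, 0.1058, 0.0025]
eef_rot: [180.0, -0.0, 108.4]
contact_force: [0.2, 0.9, -0.1]
opening: 0.392
grip_force: 30.0
```

Call:
carry_out(
  increments=[
    [[-1,0,0,0,0],[-1,0,0,0,0],[-1,0,0,-2,0],[-1,0,0,-4,0],[-1,0,0,-4,0],[-1,0,0,-2,0],[-1,0,0,0,0]],
  ],
)

```text
clock: 18.6
eef_pos: [0.5287, 0.1061, 0.1253]
eef_rot: [179.6, 0.1, 108.4]
contact_force: [0.2, 0.2, -1.7]
opening: 0.393
grip_force: 30.0
```

```bash
python3 - <<'E'
from h import *
T=tool(); o=arm.get_obs(); print(o['clock'],o['eef_pos'],o['eef_rot'],o['contact_force'])
t=np.array([.514,.1475,.096]); print('tool delta cm',100*T[:3,:3].T@(t-T[:3,3]))
im=capture('wrist')[:,:,::-1]; cv2.imwrite('pics/w4.png',im)
E
```

```text
18.6 [0.52872415 0.10606023 0.12525815] [1.79640718e+02 5.14736572e-02 1.08445571e+02] [ 0.1792618   0.17038726 -1.72470723]
tool delta cm [ 4.39958279 -0.10392022  2.92126945]
```

View pics/w4.png

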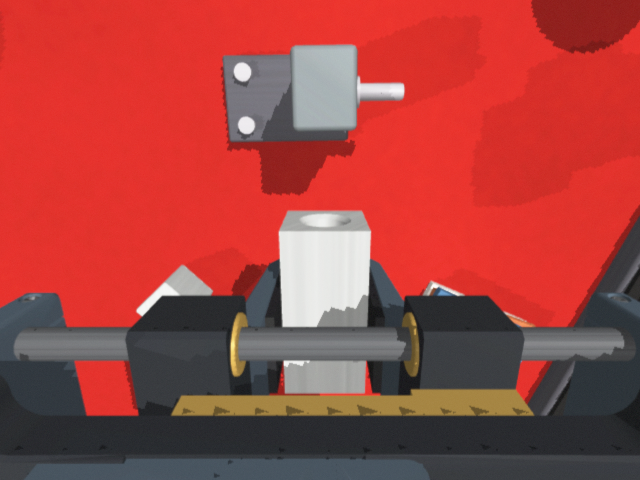

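Call:
carry_out(
  increments=[
    [[-1,2,-0.1,0,0],[-1,2,0,0,0],[-1,0.6,0,1,0],[-1,0,0,1.5,0],[-1,0,0,0.9,0],[-1,0,0,0.4,0],[-1,0,0,0.4,0],[-1,0,0,0.4,0],[-1,0,0,0,0]],
  ],
)

```text
clock: 19.55
eef_pos: [0.5104, 0.1462, 0.0765]
eef_rot: [-179.8, 0.2, 108.5]
contact_force: [-3.2, -8.4, 10.9]
opening: 0.395
grip_force: 30.0
```

Call:
carry_out(
  increments=[
    [[-1,0,0,0.4,0],[-1,0,0,0.4,0],[-1,0,0,0.4,0],[-1,0,0,0.4,0],[-1,0,0,0,0]],
  ],
)

```text
clock: 20.05
eef_pos: [0.5104, 0.1463, 0.0605]
eef_rot: [-179.8, 0.2, 108.5]
contact_force: [-3.0, -9.1, 10.8]
opening: 0.392
grip_force: 30.0
```

Call:
carry_out(
  increments=[
    [[-1,0,0,0.4,0],[-1,0,0,0.4,0],[-1,0,0,0.4,0],[-1,0.2,0,0.4,0],[-1,0.2,0,0.2,0],[-1,0,0,0,0]],
  ],
)

```text
clock: 20.65
eef_pos: [0.5108, 0.1497, 0.0427]
eef_rot: [-180.0, 0.3, 108.6]
contact_force: [0.7, -11.6, 8.4]
opening: 0.398
grip_force: 30.0
```

Call:
carry_out(
  increments=[
    [[-1,0.2,0,0,0],[-1,0.2,0,0,0],[-1,0.2,0,0,0],[-1,0,0,0,0]],
  ],
)

```text
clock: 21.05
eef_pos: [0.5103, 0.1515, 0.0421]
eef_rot: [-179.9, 0.7, 108.7]
contact_force: [6.8, -25.7, 4.3]
opening: 0.393
grip_force: 30.0
```

```bash
python3 - <<'E'
from h import *
o=arm.get_obs(); print(o['eef_pos'],o['contact_force'])
d=o['eef_pos'][:2]-[.4944,.2]; print('D',-22-1000*(-.3166*d[0]+.9486*d[1]))
im=capture('wrist')[:,:,::-1]; im2=capture('scene')[:,:,::-1]
c=w2p(model('scene'),o['eef_pos'])[0].astype(int); x,y=c[0]-80,max(c[1]-60,0)
cv2.imwrite('pics/c5.png',np.hstack([cv2.resize(im,(400,300)),cv2.resize(im2[y:y+120,x:x+160],(400,300))]))
E
```

```text
[0.51025132 0.15148963 0.04211803] [  6.77609523 -25.66120505   4.31006343]
D 29.03546822093451
```

View pics/c5.png

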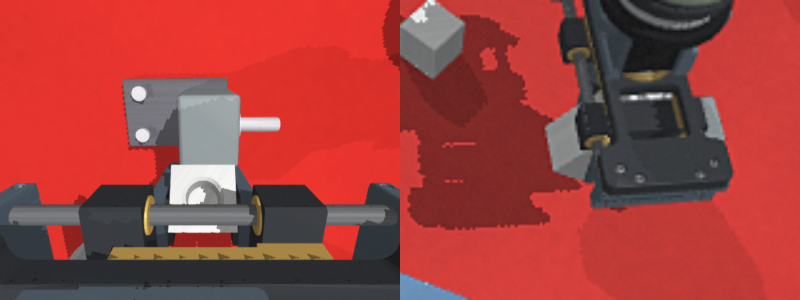

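Call:
carry_out(
  increments=[
    [[-1,-0.6,0,0,0],[-1,-1,0,0,0],[-1,-2,0,0,0],[-1,-2,0,0,0],[-1,-1,0,0,0],[-1,0,0,0.8,0],[-1,0,0,0.6,0],[-1,0,0,0.3,0],[-1,0,0,0,0]],
  ],
)

```text
clock: 22.05
eef_pos: [0.5283, 0.0966, 0.0245]
eef_rot: [-179.9, -0.0, 108.5]
contact_force: [-0.6, -0.3, -2.0]
opening: 0.394
grip_force: 30.0
```

Call:
carry_out(
  increments=[
    [[-1,0,0,0.2,0],[-1,0,0,0.2,0],[-1,0,0,0,0]],
  ],
)

```text
clock: 22.35
eef_pos: [0.529, 0.0962, 0.0213]
eef_rot: [-180.0, -0.0, 108.5]
contact_force: [-0.6, -0.3, -2.5]
opening: 0.393
grip_force: 30.0
```

Call:
carry_out(
  increments=[
    [[-1,0,0,0.2,0],[-1,0,0,0.2,0],[-1,0,0,0,0]],
  ],
)

```text
clock: 22.65
eef_pos: [0.529, 0.096, 0.0172]
eef_rot: [-180.0, -0.0, 108.4]
contact_force: [-0.1, 1.0, -0.9]
opening: 0.394
grip_force: 30.0
```

Call:
carry_out(
  increments=[
    [[-1,0,0,0.1,0],[-1,0,0,0.1,0],[-1,0,0,0,0]],
  ],
)

```text
clock: 22.95
eef_pos: [0.5291, 0.096, 0.0153]
eef_rot: [-180.0, -0.0, 108.4]
contact_force: [-0.1, -0.2, -2.2]
opening: 0.395
grip_force: 30.0
```

Call:
carry_out(
  increments=[
    [[-1,0,0,0.1,0],[-1,0,0,0.1,0],[-1,0,0,0,0]],
  ],
)

```text
clock: 23.25
eef_pos: [0.5291, 0.096, 0.0133]
eef_rot: [-180.0, -0.0, 108.5]
contact_force: [-0.5, -0.8, -1.9]
opening: 0.395
grip_force: 30.0
```

Call:
carry_out(
  increments=[
    [[-1,0,0,0.1,0],[-1,0,0,0.1,0],[-1,0,0,0,0]],
  ],
)

```text
clock: 23.55
eef_pos: [0.5293, 0.0961, 0.0119]
eef_rot: [180.0, 0.0, 108.5]
contact_force: [-1.4, -0.8, 3.4]
opening: 0.393
grip_force: 30.0
```

Call:
carry_out(
  increments=[
    [[-1,0,0,0.1,0],[-1,0,0,0.1,0],[-1,0,0,0,0]],
  ],
)

```text
clock: 23.85
eef_pos: [0.5293, 0.0961, 0.0116]
eef_rot: [179.9, 0.0, 108.5]
contact_force: [-5.2, -1.1, 16.3]
opening: 0.396
grip_force: 30.0
```

Call:
carry_out(
  increments=[
    [[-1,0,0,0.1,0],[-1,0,0,0.1,0],[-1,0,0,0,0]],
  ],
)

```text
clock: 24.15
eef_pos: [0.5294, 0.0961, 0.0115]
eef_rot: [179.9, 0.0, 108.4]
contact_force: [-8.9, -0.3, 30.4]
opening: 0.394
grip_force: 30.0
```

```bash
python3 - <<'E'
from h import *
im=capture('wrist')[:,:,::-1]; cv2.imwrite('pics/w6.png',im[140:480,140:500])
E
```

```text
(no output)
```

View pics/w6.png

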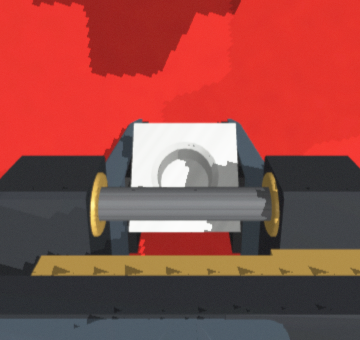

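```bash
python3 - <<'E'
from h import *
T=tool(); K,d,P=model('wrist',T)
s=.018
img=np.array([[274,263],[376,263],[379,371],[269,371]],float)
ok,r,t=cv2.solvePnP(np.array([[s,-s,0],[s,s,0],[-s,s,0],[-s,-s,0]]),img,K,d)
Rw=P[:3,:3]@cv2.Rodrigues(r)[0]; print('normal',Rw[:,2],'centre',P[:3,:3]@t[:,0]+P[:3,3])
z=p2w((K,d,P),img,.076); print(np.linalg.norm(np.roll(z,-1,0)-z,axis=1), T.T@np.r_[0,0,0,1] @ np.eye(4)[:,0] , ((z.mean(0)-T[:3,3])@T[:3,:3]))
E
```

```text
normal [ 0.17444375 -0.50226075 -0.84693773] centre [0.52308141 0.11495331 0.0714248 ]
[0.03189021 0.03976208 0.0378021  0.03978547] 0.0 [ 0.02072965  0.00013099 -0.0645552 ]
```

Call:
carry_out(
  increments=[
    [[-1,0,0,-0.5,0],[-1,0,0,-1,0],[-1,0,0,-1,0],[-1,0,0,-0.8,0],[-1,2,0,0,0],[-1,2,0,0,0],[-1,1.2,0,0,0],[-1,0.4,0,0,0],[-1,0,0,0,0],[-1,0,0,0,0]],
  ],
)

```text
clock: 25.2
eef_pos: [0.5116, 0.1488, 0.0404]
eef_rot: [180.0, 0.0, 108.5]
contact_force: [-0.0, 0.3, -2.3]
opening: 0.397
grip_force: 30.0
```

Call:
carry_out(
  increments=[
    [[-1,0.2,0,0.1,0],[-1,0.2,0,0.1,0],[-1,0.2,0,0.1,0],[-1,0,0,0,0],[-1,0,0,0,0]],
  ],
)

```text
clock: 25.7
eef_pos: [0.5112, 0.151, 0.0387]
eef_rot: [179.9, 0.3, 108.6]
contact_force: [2.2, -15.9, 7.1]
opening: 0.391
grip_force: 30.0
```

Call:
carry_out(
  increments=[
    [[-1,0.2,0,0.1,0],[-1,0.2,0,0.1,0],[-1,0,0,0,0],[-1,0,0,0,0]],
  ],
)

```text
clock: 26.1
eef_pos: [0.5103, 0.1538, 0.0365]
eef_rot: [179.9, 0.4, 108.6]
contact_force: [4.4, -19.4, 5.7]
opening: 0.392
grip_force: 30.0
```

Call:
carry_out(
  increments=[
    [[-1,0.2,0,0.1,0],[-1,0.2,0,0.1,0],[-1,0,0,0,0],[-1,0,0,0,0]],
  ],
)

```text
clock: 26.5
eef_pos: [0.5091, 0.1572, 0.0343]
eef_rot: [179.9, 0.5, 108.6]
contact_force: [5.2, -21.5, 3.3]
opening: 0.392
grip_force: 30.0
```

Call:
carry_out(
  increments=[
    [[-1,0.2,0,0,0],[-1,0.2,0,0,0],[-1,0,0,0,0],[-1,0,0,0,0]],
  ],
)

```text
clock: 26.9
eef_pos: [0.5082, 0.1597, 0.0336]
eef_rot: [180.0, 0.6, 108.7]
contact_force: [8.2, -25.6, -1.4]
opening: 0.393
grip_force: 30.0
```

```bash
cat > tilt.py <<'E'
from h import *
from scipy.optimize import least_squares
o=arm.get_obs(); T=tool(); M=model('wrist',T); im=capture('wrist')[:,:,::-1].copy()
d=o['eef_pos'][:2]-[.4944,.2]; print(o['eef_pos'],o['contact_force'],'D',-22-1000*(-.3166*d[0]+.9486*d[1]))
cv2.imwrite('pics/tilt_%d.png'%(o['clock']*100),im)
h=cv2.cvtColor(im,cv2.COLOR_BGR2HSV); m=((h[...,1]<60)&(h[...,2]>120)).astype(np.uint8)
roi=m[200:400,240:410]
# left/right edge and top edge of the bright face
for r in range(226,390,6):
    x=np.where(m[r,240:410])[0]; print(r,(x.min()+240,x.max()+240,len(x)) if len(x) else None,end=' ')
E
python3 tilt.py
```

```text
[0.50823628 0.15972008 0.03362421] [  8.188774   -25.64153564  -1.40016736] D 20.590093420473288
226 (np.int64(246), np.int64(409), 136) 232 (np.int64(284), np.int64(409), 126) 238 (np.int64(245), np.int64(384), 103) 244 (np.int64(240), np.int64(383), 105) 250 (np.int64(284), np.int64(382), 99) 256 (np.int64(284), np.int64(382), 99) 262 (np.int64(284), np.int64(381), 98) 268 (np.int64(285), np.int64(382), 98) 274 (np.int64(285), np.int64(381), 97) 280 (np.int64(285), np.int64(381), 97) 286 (np.int64(285), np.int64(381), 97) 292 (np.int64(286), np.int64(380), 95) 298 None 304 (np.int64(272), np.int64(376), 105) 310 (np.int64(272), np.int64(376), 105) 316 (np.int64(272), np.int64(376), 105) 322 (np.int64(272), np.int64(376), 105) 328 None 334 None 340 (np.int64(240), np.int64(396), 157) 346 (np.int64(240), np.int64(404), 165) 352 (np.int64(240), np.int64(402), 163) 358 None 364 (np.int64(271), np.int64(377), 89) 370 (np.int64(271), np.int64(377), 58) 376 (np.int64(271), np.int64(377), 63) 382 (np.int64(271), np.int64(377), 67) 388 (np.int64(271), np.int64(378), 92)
```

Call:
carry_out(
  increments=[
    [[-1,0.2,0,0,0],[-1,0,0,0,0],[-1,0,0,0,0]],
  ],
)

```text
clock: 27.25
eef_pos: [0.5077, 0.1613, 0.0334]
eef_rot: [180.0, 0.6, 108.7]
contact_force: [9.1, -26.7, -2.7]
opening: 0.392
grip_force: 30.0
```

Call:
carry_out(
  increments=[
    [[-1,-0.6,0,0,0],[-1,-1,0,0,0],[-1,-2,0,0,0],[-1,-2,0,0,0],[-1,-1.2,0,0,0],[-1,0,0,0.8,0],[-1,0,0,0.2,0],[-1,0,0,0.2,0],[-1,0,0,0,0]],
  ],
)

```text
clock: 28.15
eef_pos: [0.5261, 0.1042, 0.0209]
eef_rot: [-179.9, -0.0, 108.5]
contact_force: [-0.1, 0.4, -2.4]
opening: 0.392
grip_force: 30.0
```

```bash
python3 tilt.py
```

```text
[0.5260802  0.10423307 0.02094542] [-0.0836654   0.41844835 -2.41163848] D 78.87446425362972
226 None 232 None 238 None 244 None 250 None 256 None 262 None 268 None 274 None 280 None 286 None 292 None 298 (np.int64(291), np.int64(332), 42) 304 (np.int64(275), np.int64(373), 97) 310 (np.int64(272), np.int64(376), 105) 316 (np.int64(272), np.int64(376), 105) 322 (np.int64(272), np.int64(376), 105) 328 None 334 (np.int64(245), np.int64(392), 29) 340 (np.int64(240), np.int64(400), 161) 346 (np.int64(240), np.int64(408), 169) 352 (np.int64(240), np.int64(406), 167) 358 None 364 (np.int64(271), np.int64(377), 97) 370 (np.int64(271), np.int64(377), 74) 376 (np.int64(272), np.int64(377), 56) 382 (np.int64(272), np.int64(377), 67) 388 (np.int64(271), np.int64(377), 85)
```

Call:
carry_out(
  increments=[
    [[-1,0,0,0.2,0],[-1,0,0,0.2,0],[-1,0,0,0.2,0],[-1,0,0,0,0]],
  ],
)

```text
clock: 28.6
eef_pos: [0.5264, 0.1036, 0.0151]
eef_rot: [-180.0, -0.0, 108.5]
contact_force: [-0.6, -0.7, -2.6]
opening: 0.391
grip_force: 30.0
```

Call:
carry_out(
  increments=[
    [[-1,0,0,0.2,0],[-1,0,0,0.1,0],[-1,0,0,0,0]],
  ],
)

```text
clock: 28.9
eef_pos: [0.5266, 0.1036, 0.0124]
eef_rot: [-180.0, -0.0, 108.4]
contact_force: [0.4, -0.3, -1.6]
opening: 0.394
grip_force: 30.0
```

Call:
carry_out(
  increments=[
    [[-1,0,0,0.1,0],[-1,0,0,0.1,0],[-1,0,0,0,0]],
  ],
)

```text
clock: 29.2
eef_pos: [0.5267, 0.1036, 0.012]
eef_rot: [180.0, 0.0, 108.4]
contact_force: [-4.3, -0.5, 10.5]
opening: 0.394
grip_force: 30.0
```

Call:
carry_out(
  increments=[
    [[-1,0,0,0.1,0],[-1,0,0,0.1,0],[-1,0,0,0.1,0],[-1,0,0,0,0]],
  ],
)

```text
clock: 29.6
eef_pos: [0.5267, 0.1036, 0.0117]
eef_rot: [179.9, 0.0, 108.4]
contact_force: [-8.8, -1.3, 30.2]
opening: 0.395
grip_force: 30.0
```

```bash
python3 tilt.py
```

```text
[0.52673832 0.10360855 0.01169729] [-8.82638259 -1.29326938 30.22869966] D 79.67524363425477
226 None 232 None 238 None 244 None 250 None 256 None 262 None 268 None 274 None 280 None 286 None 292 None 298 (np.int64(291), np.int64(332), 42) 304 (np.int64(274), np.int64(372), 99) 310 (np.int64(272), np.int64(376), 105) 316 (np.int64(272), np.int64(376), 105) 322 (np.int64(272), np.int64(376), 105) 328 None 334 (np.int64(241), np.int64(400), 73) 340 (np.int64(240), np.int64(402), 163) 346 (np.int64(240), np.int64(400), 161) 352 (np.int64(240), np.int64(407), 168) 358 None 364 (np.int64(271), np.int64(377), 97) 370 (np.int64(271), np.int64(377), 77) 376 (np.int64(272), np.int64(377), 58) 382 (np.int64(272), np.int64(377), 67) 388 (np.int64(271), np.int64(377), 96)
```

```bash
python3 - <<'E'
from h import *
T=tool(); M=model('wrist',T)
for th in (0,10,20):
  for xc in(-.008,-.004,0,.004):
    a=np.radians(th); q=np.array([[xc+s*.018*np.cos(a),y,-(.076-.0117)+s*.018*np.sin(a)] for s in(1,-1) for y in(-.018,.018)])
    p=w2p(M,q@T[:3,:3].T+T[:3,3]); print(th,xc,'front row %.0f w %.0f back row %.0f w %.0f'%(p[0,1],p[1,0]-p[0,0],p[2,1],p[3,0]-p[2,0]))
import glob
im=cv2.imread(sorted(glob.glob('pics/tilt_*'))[-1]); a=cv2.resize(im[280:440,230:420],None,fx=3,fy=3,interpolation=cv2.INTER_CUBIC)
s=capture('scene')[:,:,::-1]; c=w2p(model('scene'),T[:3,3])[0].astype(int); b=cv2.resize(s[c[1]-60:c[1]+60,c[0]-40:c[0]+40],(228,342)); a=cv2.resize(a,(570,480)); b=cv2.copyMakeBorder(b,0,138,0,0,cv2.BORDER_CONSTANT)
cv2.imwrite('pics/last.png',np.hstack([a,b]))
E
```

```text
0 -0.008 front row 348 w 107 back row 433 w 99
0 -0.004 front row 337 w 108 back row 424 w 99
0 0 front row 327 w 109 back row 415 w 100
0 0.004 front row 316 w 110 back row 406 w 101
10 -0.008 front row 343 w 104 back row 440 w 101
10 -0.004 front row 333 w 105 back row 431 w 102
10 0 front row 322 w 106 back row 422 w 103
10 0.004 front row 312 w 107 back row 412 w 104
20 -0.008 front row 340 w 102 back row 445 w 103
20 -0.004 front row 330 w 103 back row 436 w 104
20 0 front row 320 w 103 back row 427 w 105
20 0.004 front row 310 w 104 back row 417 w 106
```

View pics/last.png

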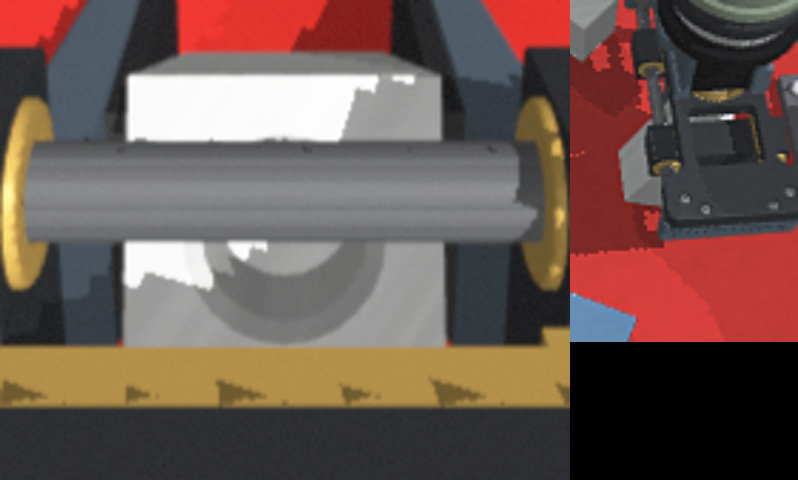

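Call:
carry_out(
  increments=[
    [[-1,0,0,-0.4,0],[-1,0,0,-0.4,0],[-1,1.5,0,0,0],[-1,2,0,0,0],[-1,1.5,0,0,0],[-1,0.5,0,0,0],[-1,0.3,0,0,0],[-1,0,0,0,0],[-1,0,0,0,0]],
  ],
)

```text
clock: 30.6
eef_pos: [0.5084, 0.1585, 0.0154]
eef_rot: [180.0, -0.0, 108.4]
contact_force: [0.5, -0.5, -1.6]
opening: 0.394
grip_force: 30.0
```

Call:
carry_out(
  increments=[
    [[-1,0.1,0,0,0],[-1,0,0,0,0]],
  ],
)

```text
clock: 30.8
eef_pos: [0.5083, 0.159, 0.0155]
eef_rot: [180.0, 0.0, 108.4]
contact_force: [1.7, -3.4, -2.4]
opening: 0.393
grip_force: 30.0
```

```bash
python3 tilt.py | head -1
```

```text
[0.50825109 0.15898763 0.01545881] [ 1.70093254 -3.3795097  -2.36583902] D 21.289593744096052
```

Call:
carry_out(
  increments=[
    [[-1,0.2,0,0,0],[-1,0.2,0,0,0],[-1,0.2,0,0,0],[-1,0,0,0,0],[-1,0,0,0,0]],
  ],
)

```text
clock: 31.35
eef_pos: [0.5079, 0.1604, 0.0153]
eef_rot: [180.0, 0.4, 108.6]
contact_force: [7.7, -21.5, -3.8]
opening: 0.397
grip_force: 30.0
```

```bash
cat tilt.py | head -5 > d.py; sed -i 's/ im=capture.*//; /imwrite/d' d.py; python3 d.py
```

```text
[0.50785806 0.16036504 0.01525927] [  7.71066476 -21.54500713  -3.78198849] D 19.858547203096187
```

Call:
carry_out(
  increments=[
    [[-1,0.2,0,0,0],[-1,0.2,0,0,0],[-1,0.1,0,0,0],[-1,0,0,0,0],[-1,0,0,0,0]],
  ],
)

```text
clock: 31.85
eef_pos: [0.5066, 0.164, 0.0147]
eef_rot: [-180.0, 0.5, 108.7]
contact_force: [10.1, -26.1, -9.3]
opening: 0.393
grip_force: 31.6
```

```bash
python3 d.py
```

```text
[0.5066148  0.1639793  0.01467267] [ 10.14408386 -26.08025218  -9.32070032] D 16.03644170445623
```

Call:
carry_out(
  increments=[
    [[-1,-1.1,0,0,0],[-1,-1,0,0,0],[-1,-2,0,0,0],[-1,-2,0,0,0],[-1,0,0,0,0],[-1,0,0,0,0]],
  ],
)

```text
clock: 32.45
eef_pos: [0.5237, 0.1123, 0.0156]
eef_rot: [180.0, -0.0, 108.4]
contact_force: [0.4, 0.4, -2.8]
opening: 0.392
grip_force: 30.0
```

```bash
python3 - <<'E'
from h import *
import subprocess
exec(open('d.py').read())
im=capture('wrist')[:,:,::-1]; cv2.imwrite('pics/t7.png',im)
# column profile: face columns 285..300, rows 270..330
h=cv2.cvtColor(im,cv2.COLOR_BGR2HSV)
for r in range(284,326,2): print(r,h[r,300:330,1].mean().astype(int),h[r,300:330,2].mean().astype(int),end=' | ')
E
```

```text
[0.52373963 0.112256   0.01555332] [ 0.40639679  0.43341796 -2.83435049] D 70.52288775138432
284 203 232 | 286 204 231 | 288 204 229 | 290 204 226 | 292 204 220 | 294 204 214 | 296 193 202 | 298 19 137 | 300 6 134 | 302 6 134 | 304 5 133 | 306 5 133 | 308 4 131 | 310 4 131 | 312 4 131 | 314 3 131 | 316 3 131 | 318 3 133 | 320 2 232 | 322 0 250 | 324 0 249 |
```

Call:
carry_out(
  increments=[
    [[-1,0,0,0.1,0],[-1,0,0,0.1,0],[-1,0,0,0,0],[-1,0,0,0,0]],
  ],
)

```text
clock: 32.9
eef_pos: [0.5236, 0.1124, 0.0134]
eef_rot: [-180.0, -0.0, 108.5]
contact_force: [0.3, -0.2, -3.1]
opening: 0.393
grip_force: 30.0
```

Call:
carry_out(
  increments=[
    [[-1,0,0,0.1,0],[-1,0,0,0,0],[-1,0,0,0,0]],
  ],
)

```text
clock: 33.2
eef_pos: [0.5238, 0.1124, 0.013]
eef_rot: [180.0, -0.0, 108.4]
contact_force: [-1.3, 0.7, 5.9]
opening: 0.394
grip_force: 30.0
```

Call:
carry_out(
  increments=[
    [[-1,0,0,0.1,0],[-1,0,0,0,0],[-1,0,0,0,0]],
  ],
)

```text
clock: 33.5
eef_pos: [0.5238, 0.1124, 0.0129]
eef_rot: [180.0, -0.0, 108.4]
contact_force: [-4.8, 0.8, 12.8]
opening: 0.391
grip_force: 30.0
```

Call:
carry_out(
  increments=[
    [[-1,-0.3,0,0,0],[-1,0,0,-0.1,0],[0.2,0,0,0,0],[0.2,0,0,0,0],[0.2,0,0,0,0],[0.2,0,0,0,0],[0.2,0,0,0,0]],
  ],
)

```text
clock: 34.2
eef_pos: [0.5247, 0.1092, 0.0122]
eef_rot: [-180.0, -0.0, 108.4]
contact_force: [0.8, -0.4, -0.4]
opening: 0.601
grip_force: 0.0
```

```bash
python3 - <<'E'
from h import *
exec(open('d.py').read())
im=capture('wrist')[:,:,::-1]; cv2.imwrite('pics/t8.png',im)
h=cv2.cvtColor(im,cv2.COLOR_BGR2HSV)
for r in range(230,420,4): print(r,h[r,300:330,1].mean().astype(int),h[r,300:330,2].mean().astype(int),end=' | ')
for r in (330,370,380,390): x=np.where(h[r,240:410,1]<60)[0]; print(r,x.min()+240,x.max()+240)
E
```

```text
[0.52469309 0.10923401 0.01224878] [ 0.79675527 -0.37952298 -0.4284678 ] D 73.69140728946735
230 202 221 | 234 202 223 | 238 203 232 | 242 204 233 | 246 204 233 | 250 203 233 | 254 203 232 | 258 203 232 | 262 203 231 | 266 204 231 | 270 202 231 | 274 202 231 | 278 203 231 | 282 203 231 | 286 203 231 | 290 203 230 | 294 203 231 | 298 185 230 | 302 4 195 | 306 3 194 | 310 3 194 | 314 4 176 | 318 3 178 | 322 3 172 | 326 3 145 | 330 8 97 | 334 6 123 | 338 9 129 | 342 8 145 | 346 9 140 | 350 8 136 | 354 8 130 | 358 10 116 | 362 3 190 | 366 4 150 | 370 2 117 | 374 3 117 | 378 3 117 | 382 3 116 | 386 3 116 | 390 3 116 | 394 12 119 | 398 150 183 | 402 150 183 | 406 150 183 | 410 149 166 | 414 146 167 | 418 27 52 | 330 240 409
370 240 408
380 240 409
390 240 409
```

Call:
carry_out(
  increments=[
    [[0.3,0,0,-1,0],[0.3,0,0,-2,0],[0.3,0,0,-3,0],[0.3,0,0,-3,0],[0.3,-1,0,-3,0],[0.3,-2,0,-2,0],[0.3,-2,0,0,0],[0.3,-2,0,0,0],[0.3,0,0,0,0],[0.3,0,0,0,0]],
  ],
)

```text
clock: 35.25
eef_pos: [0.5467, 0.043, 0.1528]
eef_rot: [180.0, -0.0, 108.4]
contact_force: [0.3, 1.1, -0.2]
opening: 0.65
grip_force: 0.0
```

```bash
python3 - <<'E'
from fit import *
UP=[box(-.018,.018,-.018,.018,0,.076)]
T=tool(); print(T[:3,3]); M=model('wrist',T); im=capture('wrist')[:,:,::-1].copy()
p0=np.r_[T[:2,3],0]+0; x=T[:3,:3]@[.04,0,0]; g=np.array([.5342,.0808]); print('expected',g)
c=w2p(M,[*g,.04])[0]; print(c); m=mask(im,c,100); 
n,l,st,ce=cv2.connectedComponentsWithStats(m); print(st[1:],ce[1:])
k=1+np.argmax(st[1:,4]); m=(l==k).astype(np.uint8)
a0=np.radians(18.45)
for nm,B in(('up',UP),('lying',BLOCK),):
    for a in ((a0,) if nm=='up' else (a0,a0+1.57)): print(nm,fit([(M,m)],B,[*g,a]))
s=capture('scene')[:,:,::-1].copy();Ms=model('scene');c=w2p(Ms,[*g,.04])[0];print(c);ms=mask(s,c,30);print(ms.sum(),render(Ms,UP,[*g,a0]).sum()); print(fit([(Ms,ms)],UP,[*g,a0]))
E
```

```text
[0.54669431 0.04295072 0.15282804]
expected [0.5342 0.0808]
[324.36033782 181.69804541]
[[ 298  151   56   62 3282]] [[325.35283364 181.66270567]]
up (array([0.53406302, 0.08356145, 0.32012527]), np.float64(0.03547932274677086))
lying (array([0.53694563, 0.06632966, 1.7608533 ]), np.float64(0.6043565018938715))
lying (array([0.54246066, 0.0676777 , 1.99907241]), np.float64(0.6108518239715143))
[358.23651329 245.21367801]
1377 943.5333333333333
(array([0.5312693 , 0.08242583, 0.31253238]), np.float64(0.3265752488359178))
```

Call:
carry_out(
  increments=[
    [[0.4,2,0.1,0,0],[0.4,1.7,0,0,0],[0.4,0.5,0,0,0],[0.4,0,0,2,0],[0.4,0,0,3,0],[0.4,0,0,3,0],[0.4,0,0,2.5,0],[0.4,0,0,1.5,0],[0.4,0,0,0.6,0],[0.4,0,0,0,0]],
  ],
)

```text
clock: 36.35
eef_pos: [0.5342, 0.0831, 0.0259]
eef_rot: [-179.9, -0.0, 108.5]
contact_force: [-0.0, 0.3, 0.6]
opening: 0.701
grip_force: 0.0
```

Call:
carry_out(
  increments=[
    [[-1,0,0,0,0],[-1,0,0,0,0],[-1,0,0,0,0],[-1,0,0,0,0],[-1,0,0,0,0],[-1,0,0,0,0],[-1,0,0,0,0],[-1,0,0,0,0]],
  ],
)

```text
clock: 37.15
eef_pos: [0.5348, 0.0831, 0.0271]
eef_rot: [180.0, 0.0, 108.4]
contact_force: [-0.2, -0.7, 5.1]
opening: 0.391
grip_force: 30.0
```

Call:
carry_out(
  increments=[
    [[-1,0,0,-1,0],[-1,0,0,-2,0],[-1,0,0,-3,0],[-1,0,0,-4,0],[-1,0,0,-3,0],[-1,0,0,-2,0],[-1,0,0,-1,0],[-1,0,0,0,0],[-1,0,0,0,0],[-1,0,0,0,0]],
  ],
)

```text
clock: 38.15
eef_pos: [0.5335, 0.0829, 0.1848]
eef_rot: [-179.8, -0.0, 108.4]
contact_force: [0.5, 0.4, -2.1]
opening: 0.39
grip_force: 30.0
```

```bash
python3 - <<'E'
from h import *
o=arm.get_obs(); T=tool(); print(o['clock'],o['eef_pos'],o['contact_force'],o['grip_force'],np.abs(o['qd']).max())
M=model('wrist',T); im=capture('wrist')[:,:,::-1]; cv2.imwrite('pics/f.png',im)
g=cv2.cvtColor(im,cv2.COLOR_BGR2GRAY)
zt=.026-.076   # block top in tool z
q=np.array([[x,y,zt] for x,y in((.018,-.018),(.018,.018),(-.018,.018),(-.018,-.018))])
c=w2p(M,q@T[:3,:3].T+T[:3,3]).astype(np.float32)
H=cv2.getPerspectiveTransform(c,np.float32([[0,0],[36,0],[36,36],[0,36]])); print(c.round())
print(cv2.warpPerspective(g,H,(36,36),flags=cv2.INTER_AREA)[1::3,1::3])
s=capture('top')[:,:,::-1]; print('gauge clearance ok')
E
```

```text
38.15 [0.53353708 0.08290734 0.18480264] [ 0.4522171   0.42485537 -2.1149559 ] 29.995931200683117 0.22526986948538755
[[275. 306.]
 [373. 306.]
 [370. 388.]
 [279. 388.]]
[[231 231 231 234 234 233 231 238 141 176 139 153]
 [230 230 235 231 233 233 236 234 144 139 141 145]
 [230 233 230 234 184 140 139 133 141 139 144 145]
 [ 88  88  88  89  89  87  88  87  88  89  77  88]
 [114 114 112 114 112 113 113 114 113 113 113 113]
 [131 131 131 133 131 132 132 132 132 133 133 133]
 [123 125 125 124 124 124 124 124 124 125 125 123]
 [105 106 106 105 105 105 106 106 105 104 105 105]
 [231 231 235 236 242 152 125 124 121 138 137 141]
 [141 144 139 162 137 135 135 139 139 138 142 137]
 [143 138 142 136 140 141 140 139 140 139 136 142]
 [167 168 162 164 162 143 138 139 137 137 141 142]]
gauge clearance ok
```

```bash
python3 -c "
from station import job
print(job.job_done())"
```

```text
the job is handed in; nothing more can be done
None
```

The job is handed in, result not reported: the block went onto the pin to the bottom of the hole, was drawn off and turned over, and is held upright and still, hole up, centre about 20 cm above the bench and clear of the gauge; I kept clear of the tiles and offcut but did not re-measure them.

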